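# Roll a stray coffee tin back into line on the retail tray

## Robot

A 7-joint arm with a two-finger parallel gripper is mounted at the origin on the work surface. World frame = base frame: x ahead of the robot, y to its left, z up, the work surface at z = 0. Lengths are in m, angles in rad, forces in N, time in s.
With the tool pointing down it reaches from about 0.35 to 0.9 m from the base axis. Payload 8.1 kg.
Tool frame: the origin (TCP) lies between the finger pads; the fingertips stand 19 mm ahead of it and the grasp point (between the pads) is the TCP; z points along the fingers, y is the direction in which the jaws open and shut (so a half turn about z gives the same grasp; the last joint's range is limited). The gripper opens to 85 mm and grips with 20 to 120 N. Pads are 22 mm wide; open, the fingers measure 114 mm over their backs; the gripper's body (76 mm by 85 mm) begins 54 mm behind the grasp point. The pads swing forward as they close: fully open they stand 13 mm farther back than shut.
Start: joints at [1.124, 0.434, 0.025, 1.573, -0.012, 1.134, -0.075], TCP at [0.211, -0.588, 0.25] pointing down, gripper open.
Joint ranges: [-2.62, 2.62], [-0.44, 2.09], [-1.27, 1.32], [0.08, 2.57], [-1.32, 4.46], [0.12, 2], [-2.74, 2.74]. Speed limits (rad/s): [2.22, 2.22, 3.01, 3.01, 3.14, 3.14, 3.14].

## Interface

Orientations are given as a rotation vector (axis times angle).
In Python, from plant import sensors, grab_frame, camera_params, manip, spot_in, regions_of gives the robot as it stands. The module is installed in compiled form; this text tells all that it offers.
- The arm moves only by the tool apply_moves, never from a script. Its arguments are lists of equal length, an entry for each row: "delta_pos": the shift along the world's x, y, z in m, a list of three; "delta_rot": the turn, a rotation vector about the world's x, y, z in rad, a list of three; "gripper": the gripper command: -1 is fully open, 1 is shut, values between are in proportion. A call has 1 to 20 rows; each row is the pose to reach, as a shift and turn from the pose commanded when the call began; what a row does not reach only later rows make up. A row lasts 1/10 s, in which the tool goes at most 50 mm and 8.59 degrees, less where a joint would pass 70% of its speed; a pose out of reach is approached as far as the arm can. A call with a gripper value outside its range is refused whole. The fingers move at their own pace and stop on an object; "force" is the grip in N (left out, the last holds). Time passes only in rows, so rows that repeat a pose let the fingers close. It gives the time, the measured TCP pose, the force and the opening at its end, in the units of the state.
- sensors.get_obs(): the state, without advancing time (a new reading comes with each control period).
- grab_frame(name): name is "scene" or "side" or "wrist"; returns (picture, depth): 420x560x3 uint8, red, green, blue; 420x560 float32, m along the optical axis (not along the pixel's ray), 0 where there is no reading.
- camera_params(name): a dict with "camera_matrix" (3x3 intrinsics, pixels), "rvec" (rotation vector, rad) and "tvec" (3), from world to camera coordinates, as OpenCV has them; the wrist camera has in their place "tool_from_camera" (4x4, takes a point from camera to tool coordinates, whose origin is the TCP and whose axes are the flange's). Camera axes: x right, y down, z forward; pixel columns grow to the right and rows downward; lengths in m; the calibration is good to about 2 mm. The wrist camera is an equidistant fisheye: a pixel r from the principal point sees the ray r / f radians off the axis. A picture is of the moment at which its call begins: read the wrist's pose just before it. camera_params takes no time and is no camera call.
- manip.hand_in(): hands the job in, once; it reports no verdict.
Trained networks look in the newest picture that a camera, given by its name, has taken for a name from the list of things; names that differ only in an ending like _2 or _b are one class to them, and where a whole thing is asked for, a point or a joint stands for the part that bears it (a point fixed in the world has none). Each returns a list of dicts, best first, with "score" (0 to 1); they miss things now and then, are a little off and sometimes report something else, mostly with a low value. They report only what shows in the picture. A call takes as long as a camera call. They do not tell look-alikes from the thing itself.
- spot_in(camera, query): "position" ([x, y, z] in m, in the coordinates of the camera as it stood for that picture, good to about 4 mm: the middle of the surface that is visible of it).
- regions_of(camera, query): "region" (420x560 bool, what is visible of it).
The state is a dict: "t": time; "joints": joint angles; "joint_vel": joint speeds; "tau": joint torques, N m; "tool_pos": TCP position; "ee_rot": TCP orientation; "contact_force": force on the tool from outside, world axes, zero at the start; "moment": the same for the moment, N m; "gripper_width": finger opening in m.
Only numpy, scipy, OpenCV 4.12 (cv2) and the standard library are available. Lean on these libraries where they do the work, as an engineer would, in place of code of your own. Each camera call takes 0.05 s, during which the arm holds its last target. There are 200 camera calls.

## Task

On the display tray the green coffee tin has rolled out of the row. Roll it back over the cork by pushing on its top with your fingertips, not against its side, and let it come to rest in the gap between the yellow and the red tin, in line with them. Roll it rather than drag it, never pick it up, and leave the other tins, the amber jar and everything else on the counter where they are.

Things in the scene. Friction and masses are not known exactly. Their poses are not given: they have to be found in the camera images.
- green_tin: stray full coffee tin on its side, green, cream paper band, steel ends: 100 mm diameter, 120 mm long, 0.25-0.45 kg. Origin: its middle, 50 mm above the cork. y = cylinder axis; x, z turn as it rolls. Lies about parallel to the row, 100-125 mm out of line, nearer the robot or beyond the row. Slight rolling resistance: let go when nearly still it stays, at 0.1 m/s it coasts about 2 cm
- yellow_tin: a tin of the same size, mustard yellow, lying loose at the left end of the row (tray y = +165 mm); origin in its middle, y along its axis
- red_tin: a tin of the same size, red, lying loose at the right end of the row (tray y = -165 mm); origin in its middle, y along its axis
- tray: wooden display tray, fixed, 360 (x) by 500 mm (y); origin at the centre of its underside, on the counter. Cork floor 14 mm above the origin, lip round it 26 mm high. The tins of the row lie end to end along the tray's y axis at x = 0, tops 114 mm above the counter; the gap for the green tin is at x = 0, y = 0
- jar: amber glass jar with black lid and cream label, 54 mm diameter, 68 mm high, standing loose on the cork on the other side of the row from the green tin; origin at the centre of its underside. At least 20 mm is free between it and a green tin lying in line
- pitcher: steel milk pitcher, 92 mm across and 105 mm high, loose on the counter left of the tray; origin at the centre of its underside
- tamper: coffee tamper with a steel foot and wooden knob, 58 mm across and 82 mm high, loose on the counter right of the tray; origin at the centre of its underside
- cup: mustard yellow cup with a handle, 84 mm across and 62 mm high, loose on the counter right of the tray; origin at the centre of its underside
- portafilter: portafilter with a black handle, lying loose on a rubber mat at the left of the counter, 42 mm high; origin at the centre of the underside of its basket
There are look-alikes about, which are no part of the job. Leave any purple look-alike of the green_tin alone.

How it is judged:
At the end, for the whole second after the job is handed in: The green tin lies at rest on the cork, its middle within 12 mm of the row's line and 30 mm of the gap's middle, its axis within 0.15 rad of the row's, and rolled more than 1 rad about its axis from how it first lay. The other two tins and the jar are within 10 mm of their places (x of green_tin in the frame of tray between -0.012 and 0.012 m and y of green_tin in the frame of tray between -0.03 and 0.03 m and height (world z) of green_tin between 0.059 and 0.069 m and angle between the y axis of green_tin and the y axis of tray, either way round below 0.15 rad and angle between green_tin's own z axis and vertical above 1 rad and linear speed of green_tin below 0.01 m/s and angular speed of green_tin below 0.2 rad/s and distance of each of yellow_tin, red_tin, jar from where it was at the start of the episode below 0.01 m); the robot touches nothing.
It fails at once if the green tin is lifted off the cork (its middle rises 12 mm or more) (height (world z) of green_tin above 0.076 m).
It fails at once if the green tin is pushed low on its side instead of over its top (the fingers touch it with the point between the finger pads under 100 mm above the counter) (contact force between the fingers and green_tin above 0.5 N and height (world z) of the grasp point below 0.1 m).
It fails at once if one of the tins of the row is disturbed (moved more than 10 mm) (distance of any of yellow_tin, red_tin from where it was at the start of the episode above 0.01 m).
It fails at once if the jar is disturbed (moved more than 10 mm) (distance of jar from where it was at the start of the episode above 0.01 m).
It fails at once if something else on the counter is disturbed (moved more than 15 mm) (distance of any of pitcher, tamper, cup, portafilter from where it was at the start of the episode above 0.015 m).
It also fails if it takes over 58 s, if anything falls off the work surface, if the arm or the gripper's body presses on something with over 40 N, if the wrist force passes 120 N, or if a joint passes its speed limit or range.

## Working session

There is one attempt and no reset: what is moved stays moved. The work goes in short steps, Python scripts to look and compute and a tool call to move; the robot and the scene stay as the last step left them, time stands still between calls to the robot, and variables do not carry over. Pictures are saved under pics/ and viewed, about 8 in all and at most 12, crops included, and the job is handed in when it is done.

Besides the shell and the picture viewer there is one more tool, called after "Call:" by a JSON object that holds its "method" and its "body". apply_moves: Moves the arm, as the interface text tells. Its arguments: {"type":"object","properties":{"delta_pos":{"type":"array","items":{"type":"array","items":{"type":"number"}}},"delta_rot":{"type":"array","items":{"type":"array","items":{"type":"number"}}},"gripper":{"type":"array","items":{"type":"number"}},"force":{"type":"number"}},"required":["delta_pos","delta_rot","gripper"]}

```bash
mkdir -p pics; cat > h.py <<'E'
import numpy as np, cv2
from plant import *
def cam(n):
    p=camera_params(n); R=cv2.Rodrigues(np.array(p['rvec'],float))[0]
    return np.array(p['camera_matrix'],float),R,np.array(p['tvec'],float).ravel()
def toworld(n,p):
    K,R,t=cam(n); return (np.atleast_2d(p)-t)@R
def cloud(n,depth,mask):
    K,R,t=cam(n); v,u=np.nonzero(mask&(depth>0)); z=depth[v,u]
    return toworld(n,np.c_[(u-K[0,2])*z/K[0,0],(v-K[1,2])*z/K[1,1],z])
E
python3 - <<'E'
from h import *
s=sensors.get_obs(); print({k:np.round(v,3) for k,v in s.items()})
for n in ['scene','side']:
    im,d=grab_frame(n); cv2.imwrite(f'pics/{n}0.png',im[:,:,::-1]); np.save(f'{n}d.npy',d); np.save(f'{n}i.npy',im)
    for q in ['green_tin','yellow_tin','red_tin','jar','tray','pitcher','tamper','cup']:
        for r in regions_of(n,q)[:3]:
            c=cloud(n,d,r['region'])
            if len(c)<20: continue
            v,u=np.nonzero(r['region'])
            print(n,q,round(r['score'],2),'px',int(u.mean()),int(v.mean()),'med',np.median(c,0).round(3),'lo',np.percentile(c,2,0).round(3),'hi',np.percentile(c,98,0).round(3))
E
```

```text
{'t': np.float64(0.0), 'joints': array([ 1.124,  0.435,  0.025,  1.574, -0.012,  1.134, -0.075]), 'joint_vel': array([ 0.001,  0.001,  0.001,  0.002, -0.001, -0.   ,  0.002]), 'tau': array([-0.0000e+00, -6.7046e+01,  1.0250e+00, -3.1621e+01,  1.6000e-02,
        1.3000e-02,  0.0000e+00]), 'tool_pos': array([ 0.21 , -0.588,  0.25 ]), 'ee_rot': array([-3.094e+00, -5.370e-01,  1.000e-03]), 'contact_force': array([ 0.227, -0.082, -0.381]), 'moment': array([ 0.051, -0.007, -0.001]), 'gripper_width': np.float64(0.085)}
scene green_tin 0.77 px 161 200 med [ 0.748 -0.371  0.085] lo [ 0.691 -0.446  0.007] hi [ 0.782 -0.325  0.103]
scene green_tin 0.69 px 260 226 med [ 0.683 -0.005  0.101] lo [ 0.623 -0.079  0.031] hi [0.724 0.051 0.117]
scene yellow_tin 0.86 px 317 235 med [0.619 0.177 0.102] lo [0.562 0.108 0.029] hi [0.658 0.237 0.117]
scene yellow_tin 0.53 px 260 227 med [ 0.682 -0.004  0.101] lo [ 0.623 -0.079  0.029] hi [0.724 0.051 0.117]
scene jar 0.57 px 307 191 med [0.45  0.056 0.069] lo [0.412 0.028 0.016] hi [0.467 0.076 0.088]
scene tray 0.93 px 286 221 med [0.567 0.049 0.015] lo 
[... 789 characters left out ...]
d_tin 0.75 px 325 199 med [ 0.496 -0.107  0.09 ] lo [ 0.451 -0.194  0.021] hi [ 0.564 -0.074  0.114]
side jar 0.68 px 315 255 med [0.435 0.07  0.064] lo [0.414 0.037 0.019] hi [0.462 0.081 0.084]
side tray 0.57 px 282 255 med [0.513 0.076 0.014] lo [ 0.343 -0.224  0.006] hi [0.767 0.287 0.028]
side tray 0.21 px 212 403 med [0.445 0.508 0.033] lo [0.379 0.482 0.011] hi [0.473 0.546 0.052]
side pitcher 0.89 px 154 357 med [0.585 0.497 0.06 ] lo [0.548 0.447 0.001] hi [0.65  0.529 0.106]
side tamper 0.77 px 385 163 med [ 0.437 -0.429  0.019] lo [ 0.414 -0.471  0.001] hi [ 0.466 -0.41   0.081]
side cup 0.74 px 349 143 med [ 0.581 -0.469  0.038] lo [ 0.52  -0.527  0.   ] hi [ 0.625 -0.439  0.063]
```

View pics/scene0.png

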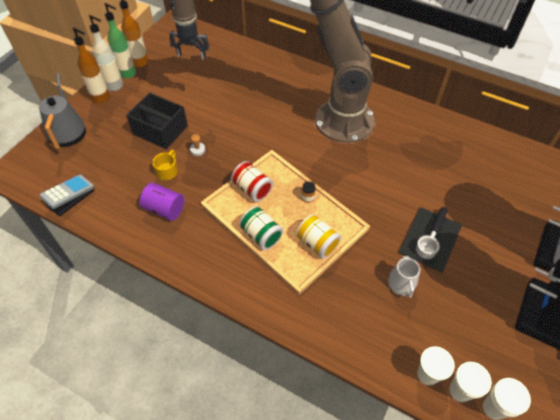

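View pics/side0.png

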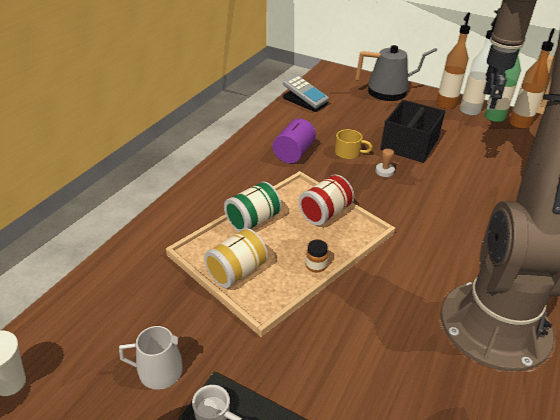

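The scene shows the green tin at (260,226), beyond the row. Yellow is at (317,235), red at (250,180), and the jar at (307,191) on the robot side. The purple look-alike at (161,200) stays alone. Next I fit the cylinders and the tray.

```bash
cat >> h.py <<'E'
from scipy.optimize import least_squares
def inbox(c,ctr,r): return c[(np.hypot(c[:,0]-ctr[0],c[:,1]-ctr[1])<r)&(c[:,2]>.035)&(c[:,2]<.125)]
def fitcyl(c,ctr,yaw0):
    # capped cylinder: r .05, half length .06, axis z .064
    def f(p):
        a=np.array([-np.sin(p[2]),np.cos(p[2])]); n=np.array([np.cos(p[2]),np.sin(p[2])])
        q=c[:,:2]-p[:2]; rad=np.hypot(q@n,c[:,2]-.064-p[3])-.05; ax=np.abs(q@a)-.06
        return np.maximum(rad,ax)+0
    r=least_squares(f,[*ctr,yaw0,0],loss='soft_l1',f_scale=.002); return r.x,np.sqrt(np.median(r.fun**2))
def allpts(frames):
    return np.vstack([cloud(n,d,np.ones(d.shape,bool)) for n,d in frames])
E
python3 - <<'E'
from h import *
D={n:np.load(n+'d.npy') for n in ['scene','side']}
for n in [['scene'],['side'],['scene','side']]:
    P=allpts([(k,D[k]) for k in n]); out={}
    for nm,c0 in dict(g=(.665,-.01),y=(.605,.18),r=(.51,-.135)).items():
        c=np.array(c0)
        for _ in range(3):
            x,e=fitcyl(inbox(P,c,.082),c,.3); c=x[:2]
        out[nm]=x; print(n,nm,x.round(4),round(e,4),len(inbox(P,c,.082)))
    d=out['y'][:2]-out['r'][:2]; m=(out['y'][:2]+out['r'][:2])/2
    yaw=np.arctan2(-d[0],d[1]); print('len',np.linalg.norm(d),'mid',m.round(4),'yaw',yaw)
    q=out['g'][:2]-m; print('green in tray',q@[np.cos(yaw),np.sin(yaw)],q@[-np.sin(yaw),np.cos(yaw)])
from scipy.spatial.transform import Rotation as R
o=sensors.get_obs(); print(R.from_rotvec(o['ee_rot']).as_matrix().round(3))
E
```

```text
['scene'] g [ 6.643e-01 -1.590e-02 -3.307e-01 -3.000e-04] 0.0017 1147
['scene'] y [ 5.990e-01  1.706e-01 -2.955e-01 -1.000e-04] 0.0015 1164
['scene'] r [ 5.056e-01 -1.462e-01 -2.974e-01 -5.000e-04] 0.0019 1015
len 0.330256279233161 mid [0.5523 0.0122] yaw -0.28660777525886644
green in tray 0.11532738139912271 0.004711079473898452
['side'] g [ 0.6682 -0.0122 -0.3297 -0.001 ] 0.0012 1818
['side'] y [ 0.6025  0.1741 -0.2817 -0.0008] 0.0011 2302
['side'] r [ 0.5103 -0.1426 -0.2812 -0.0012] 0.0012 1755
len 0.32980629175136017 mid [0.5564 0.0158] yaw -0.28316767629211725
green in tray 0.11517440501384318 0.004407718936850921
['scene', 'side'] g [ 0.6671 -0.0132 -0.3324 -0.001 ] 0.0018 2965
['scene', 'side'] y [ 0.6017  0.1735 -0.2847 -0.0008] 0.0015 3466
['scene', 'side'] r [ 0.5091 -0.1433 -0.2889 -0.0013] 0.0018 2770
len 0.33005826199570215 mid [0.5554 0.0151] yaw -0.28440847171111644
green in tray 0.11518253992558374 0.004174196942481827
[[ 0.942  0.337  0.   ]
 [ 0.337 -0.942 -0.   ]
 [ 0.     0.    -1.   ]]
```

Call:
{"method": "apply_moves", "body": {"delta_pos": [[0.027,0.031,0],[0.053,0.063,0],[0.08,0.095,0],[0.106,0.126,0],[0.133,0.157,0],[0.159,0.189,0],[0.186,0.22,0],[0.212,0.252,0],[0.239,0.283,0],[0.265,0.315,0],[0.292,0.346,0],[0.318,0.378,0],[0.345,0.409,0],[0.371,0.441,0],[0.398,0.472,0],[0.424,0.504,0],[0.451,0.535,0],[0.477,0.5665,-0.04],[0.477,0.5665,-0.08],[0.477,0.5665,-0.08]], "delta_rot": [[0,0,0.137],[0,0,0.274],[0,0,0.411],[0,0,0.548],[0,0,0.685],[0,0,0.822],[0,0,0.959],[0,0,1.096],[0,0,1.233],[0,0,1.37],[0,0,1.507],[0,0,1.644],[0,0,1.781],[0,0,1.918],[0,0,2.055],[0,0,2.192],[0,0,2.329],[0,0,2.466],[0,0,2.466],[0,0,2.466]], "gripper": [0,0,0,0,0,0,0,0,0,0,0,0,0,0,0,0,0,0,0,0]}}

```text
t: 2.9
tool_pos: [0.6846, -0.0211, 0.1637]
ee_rot: [-0.514, -3.089, 0.003]
contact_force: [-0.7, -0.6, -0.7]
gripper_width: 0.0429
```

```bash
python3 - <<'E'
from h import *
from scipy.spatial.transform import Rotation as R
im,d=grab_frame('side')
o=sensors.get_obs(); print(o['t'],o['tool_pos'].round(4),o['contact_force'].round(2),R.from_rotvec(o['ee_rot']).as_matrix().round(3)[:,1],o['joints'].round(2))
cv2.imwrite('pics/side1.png',cv2.resize(im[60:300,150:430,::-1],None,fx=2.5,fy=2.5))
P=cloud('side',d,np.ones(d.shape,bool))
q=P[:,:2]-o['tool_pos'][:2]
m=(np.hypot(*q.T)<.06)&(P[:,2]>.12); print('lowest finger pts',np.sort(P[m][:,2])[:15].round(4))
E
```

```text
2.95 [ 0.6858 -0.0222  0.1674] [-0.39  0.25  1.14] [ 0.325  0.946 -0.002] [ 0.33  0.69 -0.63  1.46  0.42  1.14  0.87]
lowest finger pts [0.1468 0.1477 0.1482 0.1485 0.1488 0.149  0.1499 0.1507 0.151  0.151
 0.1511 0.1513 0.1517 0.152  0.1522]
```

View pics/side1.png

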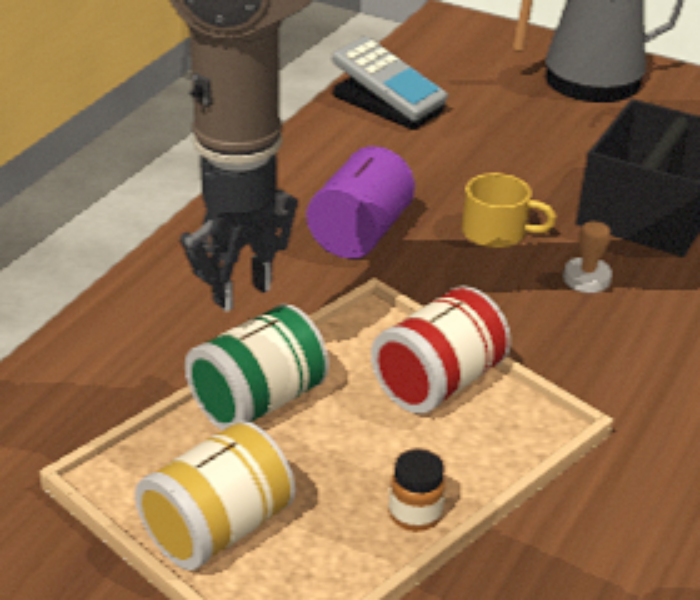

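The fingers are above the tin's far half, with the jaws along its axis. Now I descend until light contact.

Call:
{"method": "apply_moves", "body": {"delta_pos": [[0,0,-0.01],[0,0,-0.02],[0,0,-0.028],[0,0,-0.033],[0,0,-0.036],[0,0,-0.038],[0,0,-0.039],[0,0,-0.04],[0,0,-0.04],[0,0,-0.04]], "delta_rot": [[0,0,0],[0,0,0],[0,0,0],[0,0,0],[0,0,0],[0,0,0],[0,0,0],[0,0,0],[0,0,0],[0,0,0]], "gripper": [0,0,0,0,0,0,0,0,0,0]}}

```text
t: 3.95
tool_pos: [0.6878, -0.0219, 0.1305]
ee_rot: [0.519, 3.098, 0.0]
contact_force: [-0.1, -0.2, -0.3]
gripper_width: 0.0428
```

Call:
{"method": "apply_moves", "body": {"delta_pos": [[0,0,-0.001],[0,0,-0.002],[0,0,-0.003],[0,0,-0.003],[0,0,-0.003]], "delta_rot": [[0,0,0],[0,0,0],[0,0,0],[0,0,0],[0,0,0]], "gripper": [0,0,0,0,0]}}

```text
t: 4.45
tool_pos: [0.6886, -0.0222, 0.1283]
ee_rot: [0.519, 3.096, 0.0]
contact_force: [-0.4, -0.8, 4.6]
gripper_width: 0.0425
```

Contact at TCP z ≈ 0.128, about 3.5 N/mm. First stroke: 78 mm over the top, following the tin's arc.

Call:
{"method": "apply_moves", "body": {"delta_pos": [[-0.0028,0.001,0.0],[-0.0076,0.0026,0.0011],[-0.0132,0.0046,0.0023],[-0.0189,0.0065,0.0032],[-0.0246,0.0085,0.0039],[-0.0303,0.0104,0.0044],[-0.0359,0.0124,0.0047],[-0.0416,0.0143,0.0049],[-0.0473,0.0163,0.0049],[-0.053,0.0182,0.0046],[-0.0587,0.0202,0.0043],[-0.0643,0.0221,0.0037],[-0.0691,0.0237,0.003],[-0.0719,0.0247,0.0026],[-0.0738,0.0254,0.0023],[-0.0738,0.0254,0.0023],[-0.0738,0.0254,0.0023]], "delta_rot": [[0,0,0],[0,0,0],[0,0,0],[0,0,0],[0,0,0],[0,0,0],[0,0,0],[0,0,0],[0,0,0],[0,0,0],[0,0,0],[0,0,0],[0,0,0],[0,0,0],[0,0,0],[0,0,0],[0,0,0]], "gripper": [0,0,0,0,0,0,0,0,0,0,0,0,0,0,0,0,0]}}

```text
t: 6.15
tool_pos: [0.614, 0.0034, 0.1297]
ee_rot: [0.519, 3.098, 0.0]
contact_force: [-0.1, 1.0, 0.3]
gripper_width: 0.0425
```

```bash
cat >> h.py <<'E'
def green(c0,frames=('scene','side')):
    fr=[]
    for n in frames:
        im,d=grab_frame(n); fr.append((n,d)); cv2.imwrite(f'pics/last_{n}.png',im[:,:,::-1])
        P=cloud(n,d,np.ones(d.shape,bool)); c=np.array(c0)
        M=.5554,.0151
        for _ in range(3):
            Q=inbox(P,c,.082); Q=Q[Q[:,2]<.1165]; x,e=fitcyl(Q,c,-.33); c=x[:2]
        off=dict(scene=np.array([.5523,.0122]),side=np.array([.5564,.0158]))[n]
        yaw=-.2845; q=c-off
        print(n,'tray xy',(q@[np.cos(yaw),np.sin(yaw)]).round(4),(q@[-np.sin(yaw),np.cos(yaw)]).round(4),'dyaw',(x[2]-yaw).round(3),'world',x.round(4),'err',round(e,4))
E
python3 - <<'E'
from h import *
o=sensors.get_obs(); print(o['tool_pos'].round(4),o['contact_force'].round(2))
green((.63,0.0))
E
```

```text
[0.614  0.0034 0.1297] [-0.11  0.97  0.34]
scene tray xy 0.091 0.0056 dyaw -0.055 world [ 0.6412 -0.008  -0.3393 -0.0007] err 0.0016
side tray xy 0.0912 0.0056 dyaw -0.042 world [ 0.6455 -0.0045 -0.3267 -0.0009] err 0.0012
```

The tin rolled 24 mm, not 39: contact was lost near the end of the stroke. I'll press a bit harder with shorter, symmetric strokes.

Call:
{"method": "apply_moves", "body": {"delta_pos": [[0,0,0.012],[0,0,0.025],[0.015,-0.005,0.025],[0.03,-0.01,0.025],[0.046,-0.0155,0.025],[0.046,-0.0155,0.015],[0.046,-0.0155,0.006],[0.046,-0.0155,0.002],[0.046,-0.0155,0.0],[0.046,-0.0155,-0.002],[0.046,-0.0155,-0.002],[0.046,-0.0155,-0.002]], "delta_rot": [[0,0,0],[0,0,0],[0,0,0],[0,0,0],[0,0,0],[0,0,0],[0,0,0],[0,0,0],[0,0,0],[0,0,0],[0,0,0],[0,0,0]], "gripper": [0,0,0,0,0,0,0,0,0,0,0,0]}}

```text
t: 7.45
tool_pos: [0.661, -0.0125, 0.1298]
ee_rot: [0.519, 3.094, -0.0]
contact_force: [1.1, -3.5, 11.6]
gripper_width: 0.0425
```

Call:
{"method": "apply_moves", "body": {"delta_pos": [[-0.0038,0.0013,0.0007],[-0.0076,0.0026,0.0013],[-0.0123,0.0042,0.002],[-0.017,0.0059,0.0025],[-0.0218,0.0075,0.0029],[-0.0265,0.0091,0.0032],[-0.0312,0.0107,0.0033],[-0.0359,0.0124,0.0033],[-0.0407,0.014,0.0032],[-0.0445,0.0153,0.003],[-0.0473,0.0163,0.0028],[-0.0492,0.0169,0.0027],[-0.0492,0.0169,0.0027],[-0.0492,0.0169,0.0027]], "delta_rot": [[0,0,0],[0,0,0],[0,0,0],[0,0,0],[0,0,0],[0,0,0],[0,0,0],[0,0,0],[0,0,0],[0,0,0],[0,0,0],[0,0,0],[0,0,0],[0,0,0]], "gripper": [0,0,0,0,0,0,0,0,0,0,0,0,0,0]}}

```text
t: 8.85
tool_pos: [0.6108, 0.0048, 0.1311]
ee_rot: [0.519, 3.097, -0.0]
contact_force: [-0.8, -1.6, 9.5]
gripper_width: 0.0426
```

```bash
python3 - <<'E'
from h import *
o=sensors.get_obs(); print(o['tool_pos'].round(4),o['contact_force'].round(2))
green((.62,0.0))
E
```

```text
[0.6108 0.0048 0.1311] [-0.76 -1.62  9.51]
scene tray xy 0.0658 0.0068 dyaw -0.051 world [ 6.174e-01  3.000e-04 -3.351e-01 -7.000e-04] err 0.0016
side tray xy 0.066 0.0067 dyaw -0.043 world [ 0.6216  0.0037 -0.328  -0.0008] err 0.0013
```

25 mm rolled without slip. I'll repeat this.

Call:
{"method": "apply_moves", "body": {"delta_pos": [[0,0,0.004],[0,0,0.013],[0,0,0.02],[0.0125,-0.0045,0.02],[0.0255,-0.0092,0.02],[0.0255,-0.0092,0.01],[0.0255,-0.0092,0.003],[0.0255,-0.0092,0.0],[0.0255,-0.0092,-0.0015],[0.0255,-0.0092,-0.0027],[0.0255,-0.0092,-0.0027],[0.0255,-0.0092,-0.0027]], "delta_rot": [[0,0,0],[0,0,0],[0,0,0],[0,0,0],[0,0,0],[0,0,0],[0,0,0],[0,0,0],[0,0,0],[0,0,0],[0,0,0],[0,0,0]], "gripper": [0,0,0,0,0,0,0,0,0,0,0,0]}}

```text
t: 10.15
tool_pos: [0.6373, -0.0048, 0.1295]
ee_rot: [0.519, 3.094, -0.001]
contact_force: [-0.2, -3.3, 14.4]
gripper_width: 0.043
```

Call:
{"method": "apply_moves", "body": {"delta_pos": [[-0.0038,0.0013,0.0007],[-0.0076,0.0026,0.0013],[-0.0123,0.0042,0.002],[-0.017,0.0059,0.0025],[-0.0218,0.0075,0.0029],[-0.0265,0.0091,0.0032],[-0.0312,0.0107,0.0033],[-0.0359,0.0124,0.0033],[-0.0407,0.014,0.0032],[-0.0445,0.0153,0.003],[-0.0473,0.0163,0.0028],[-0.0492,0.0169,0.0027],[-0.0492,0.0169,0.0027],[-0.0492,0.0169,0.0027]], "delta_rot": [[0,0,0],[0,0,0],[0,0,0],[0,0,0],[0,0,0],[0,0,0],[0,0,0],[0,0,0],[0,0,0],[0,0,0],[0,0,0],[0,0,0],[0,0,0],[0,0,0]], "gripper": [0,0,0,0,0,0,0,0,0,0,0,0,0,0]}}

```text
t: 11.55
tool_pos: [0.587, 0.0125, 0.1311]
ee_rot: [0.519, 3.097, -0.001]
contact_force: [-0.3, -1.6, 9.2]
gripper_width: 0.0426
```

```bash
python3 - <<'E'
from h import *
o=sensors.get_obs(); print(o['tool_pos'].round(4),o['contact_force'].round(2))
green((.595,0.01))
E
```

```text
[0.587  0.0125 0.1311] [-0.26 -1.64  9.23]
scene tray xy 0.0401 0.0082 dyaw -0.048 world [ 5.930e-01  8.800e-03 -3.321e-01 -5.000e-04] err 0.0016
side tray xy 0.0402 0.0078 dyaw -0.043 world [ 0.5972  0.0121 -0.3271 -0.001 ] err 0.0012
```

Call:
{"method": "apply_moves", "body": {"delta_pos": [[0,0,0.004],[0,0,0.013],[0,0,0.02],[0.0125,-0.0043,0.02],[0.025,-0.0086,0.02],[0.025,-0.0086,0.01],[0.025,-0.0086,0.003],[0.025,-0.0086,0.0],[0.025,-0.0086,-0.0015],[0.025,-0.0086,-0.0027],[0.025,-0.0086,-0.0027],[0.025,-0.0086,-0.0027]], "delta_rot": [[0,0,0],[0,0,0],[0,0,0],[0,0,0],[0,0,0],[0,0,0],[0,0,0],[0,0,0],[0,0,0],[0,0,0],[0,0,0],[0,0,0]], "gripper": [0,0,0,0,0,0,0,0,0,0,0,0]}}

```text
t: 12.85
tool_pos: [0.6132, 0.0035, 0.1294]
ee_rot: [0.519, 3.094, -0.001]
contact_force: [0.3, -3.1, 14.2]
gripper_width: 0.043
```

Call:
{"method": "apply_moves", "body": {"delta_pos": [[-0.0038,0.0013,0.0007],[-0.0076,0.0026,0.0013],[-0.0123,0.0042,0.002],[-0.017,0.0059,0.0025],[-0.0218,0.0075,0.0029],[-0.0265,0.0091,0.0032],[-0.0312,0.0107,0.0033],[-0.0359,0.0124,0.0033],[-0.0407,0.014,0.0032],[-0.0445,0.0153,0.003],[-0.0473,0.0163,0.0028],[-0.0492,0.0169,0.0027],[-0.0492,0.0169,0.0027],[-0.0492,0.0169,0.0027]], "delta_rot": [[0,0,0],[0,0,0],[0,0,0],[0,0,0],[0,0,0],[0,0,0],[0,0,0],[0,0,0],[0,0,0],[0,0,0],[0,0,0],[0,0,0],[0,0,0],[0,0,0]], "gripper": [0,0,0,0,0,0,0,0,0,0,0,0,0,0]}}

```text
t: 14.25
tool_pos: [0.5627, 0.0208, 0.1311]
ee_rot: [0.519, 3.097, -0.001]
contact_force: [-0.8, -2.3, 9.9]
gripper_width: 0.0428
```

```bash
python3 - <<'E'
from h import *
o=sensors.get_obs(); print(o['tool_pos'].round(4),o['contact_force'].round(2))
green((.57,0.018))
E
```

```text
[0.5627 0.0208 0.1311] [-0.81 -2.28  9.91]
scene tray xy 0.0144 0.0093 dyaw -0.046 world [ 0.5687  0.0171 -0.3307 -0.0007] err 0.0016
side tray xy 0.0146 0.0091 dyaw -0.042 world [ 0.573   0.0205 -0.3261 -0.0007] err 0.0012
```

14.5 mm remain, so the last stroke is 29 mm of finger travel.

Call:
{"method": "apply_moves", "body": {"delta_pos": [[0,0,0.004],[0,0,0.013],[0,0,0.02],[0.008,-0.0028,0.02],[0.0162,-0.0056,0.02],[0.0162,-0.0056,0.012],[0.0162,-0.0056,0.006],[0.0162,-0.0056,0.003],[0.0162,-0.0056,0.0015],[0.0162,-0.0056,0.0],[0.0162,-0.0056,0.0],[0.0162,-0.0056,0.0]], "delta_rot": [[0,0,0],[0,0,0],[0,0,0],[0,0,0],[0,0,0],[0,0,0],[0,0,0],[0,0,0],[0,0,0],[0,0,0],[0,0,0],[0,0,0]], "gripper": [0,0,0,0,0,0,0,0,0,0,0,0]}}

```text
t: 15.55
tool_pos: [0.5795, 0.0149, 0.1311]
ee_rot: [0.519, 3.097, -0.001]
contact_force: [-1.3, -2.1, 6.2]
gripper_width: 0.0423
```

Call:
{"method": "apply_moves", "body": {"delta_pos": [[-0.0038,0.0013,0.0003],[-0.0085,0.0029,0.0006],[-0.0132,0.0046,0.0008],[-0.018,0.0062,0.0008],[-0.0222,0.0076,0.0007],[-0.0255,0.0088,0.0006],[-0.0275,0.0094,0.0005],[-0.0275,0.0094,0.0005],[-0.0275,0.0094,0.0005],[-0.0275,0.0094,0.0005]], "delta_rot": [[0,0,0],[0,0,0],[0,0,0],[0,0,0],[0,0,0],[0,0,0],[0,0,0],[0,0,0],[0,0,0],[0,0,0]], "gripper": [0,0,0,0,0,0,0,0,0,0]}}

```text
t: 16.55
tool_pos: [0.5514, 0.0246, 0.1312]
ee_rot: [0.519, 3.098, -0.0]
contact_force: [-1.9, -3.1, 7.9]
gripper_width: 0.0428
```

```bash
python3 - <<'E'
from h import *
o=sensors.get_obs(); print(o['tool_pos'].round(4),o['contact_force'].round(2))
green((.556,0.022))
E
```

```text
[0.5514 0.0246 0.1312] [-1.94 -3.11  7.85]
scene tray xy -0.0001 0.01 dyaw -0.053 world [ 5.550e-01  2.190e-02 -3.373e-01 -4.000e-04] err 0.0017
side tray xy -0.0001 0.0098 dyaw -0.047 world [ 0.559   0.0252 -0.3315 -0.001 ] err 0.0012
```

Centred on the line. Now I lift off gently and retreat.

Call:
{"method": "apply_moves", "body": {"delta_pos": [[0,0,0.001],[0,0,0.002],[0,0,0.004],[0,0,0.008],[0,0,0.02],[0,0,0.05],[0,0,0.09],[0,0,0.12],[0,0,0.12],[0,0,0.12]], "delta_rot": [[0,0,0],[0,0,0],[0,0,0],[0,0,0],[0,0,0],[0,0,0],[0,0,0],[0,0,0],[0,0,0],[0,0,0]], "gripper": [0,0,0,0,0,0,0,0,0,0]}}

```text
t: 17.65
tool_pos: [0.5517, 0.0248, 0.252]
ee_rot: [0.519, 3.096, 0.0]
contact_force: [0.1, 0.8, -0.3]
gripper_width: 0.0425
```

```bash
python3 - <<'E'
from h import *
green((.556,0.022)); green((.556,0.022))
for n in ['scene','side']:
    im,d=grab_frame(n); P=cloud(n,d,np.ones(d.shape,bool))
    for nm,c0 in dict(y=(.605,.18),r=(.51,-.135)).items():
        c=np.array(c0)
        for _ in range(3):
            Q=inbox(P,c,.082); Q=Q[Q[:,2]<.1165]; x,e=fitcyl(Q,c,.3); c=x[:2]
        print(n,nm,x.round(4))
    for r in regions_of(n,'jar')[:1]: print(n,'jar',np.median(cloud(n,d,r['region']),0).round(3))
E
```

```text
scene tray xy 0.0001 0.0102 dyaw -0.045 world [ 0.5553  0.0219 -0.3296 -0.0008] err 0.0016
side tray xy -0.0001 0.0098 dyaw -0.04 world [ 0.559   0.0252 -0.3242 -0.001 ] err 0.0012
scene tray xy -0.0001 0.0101 dyaw -0.052 world [ 0.555   0.0219 -0.337  -0.0007] err 0.0014
side tray xy -0.0001 0.0097 dyaw -0.042 world [ 0.559   0.0252 -0.3263 -0.0011] err 0.0012
scene y [ 0.5989  0.1707 -0.2842 -0.0008]
scene r [ 0.506  -0.1462 -0.2885 -0.0007]
scene jar [0.453 0.056 0.074]
side y [ 0.6025  0.1742 -0.2802 -0.0009]
side r [ 0.5103 -0.1426 -0.2849 -0.0012]
side jar [0.434 0.07  0.063]
```

View pics/last_side.png

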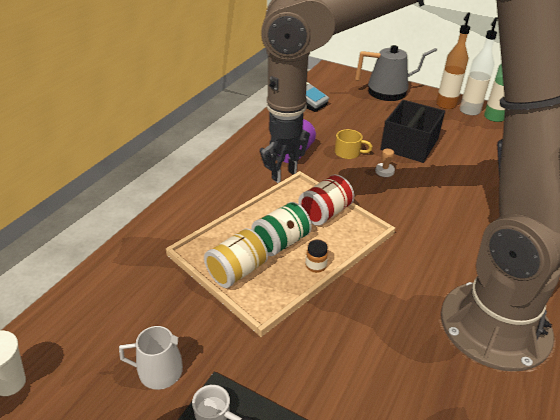

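The picture shows the green tin at (281,228), in line between yellow (236,258) and red (328,200). The jar is untouched and the gripper is clear above. Handing in.

```bash
python3 -c "
from plant import *
print(manip.hand_in())"
```

```text
the job is handed in; nothing more can be done
None
```

The green tin is back in the gap, in line with the yellow and red tins, and the job was handed in at about 18 s of the 58 s allowed. I rolled it with five strokes of the fingertips over its top, never below TCP z = 0.127 m. The first stroke lost contact near its end, and the tin moved 24 mm instead of the planned 39 mm. I pressed a little harder on the other four, which rolled true.

Last checks, with the scene and side cameras agreeing to within 1 mm:

| Check | Measured | Limit |
|---|---|---|
| Green tin off the row's line | 0.1 mm | 12 mm |
| Green tin off the gap's middle, along the row | 10 mm | 30 mm |
| Axis off the row's | about 0.045 rad | 0.15 rad |
| Roll, worked out from 115 mm travelled | about 2.3 rad | more than 1 rad |
| Yellow and red tins moved | less than 1 mm | 10 mm |
| Jar moved (rough region medians) | within 5 mm; scene camera alone showed z differing by 5 mm, which I put down to the visible region | 10 mm |

- **At rest:** repeated fits after lift-off gave the same position, and the gripper was clear above everything.
- **Not re-measured:** I did not measure the pitcher, tamper, cup and portafilter again. The arm passed well above the tamper and cup and did not go near the other two, and nothing looked moved in the last picture.

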